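Stopper the glue bottle and hold the sprung keeper over it

ROBOT

A 6-joint arm with a two-finger parallel gripper is mounted at the origin on the work surface. World frame = base frame: x ahead of the robot, y to its left, z up, the work surface at z = 0. Lengths are in m, angles in rad, forces in N, time in s.
With the tool pointing down it reaches from about 0.25 to 0.775 m from the base axis. Payload 4 kg.
Tool frame: the origin (TCP) lies on the centre line of the jaws, within the pads' length; the fingertips stand 8 mm ahead of it and the grasp point (between the pads) lies 11 mm behind it; z points along the fingers, y is the direction in which the jaws open and shut (so a half turn about z gives the same grasp; the last joint's range is limited). The gripper opens to 94 mm and grips with 3 to 60 N. Pads are 16 mm wide; open, the fingers measure 119 mm over their backs; the gripper's body (75 mm by 177 mm) begins 78 mm behind the grasp point.
Start: joints at [1.047, 0.087, 1.371, -0, 1.684, -0.103], TCP at [0.225, 0.502, 0.214] pointing down, gripper open.
Joint ranges: [-3.1, 3.1], [-0.76, 2.03], [0.27, 2.55], [-1.08, 4.22], [0.17, 2.65], [-2.57, 2.57]. Speed limits (rad/s): [2.79, 2.79, 3.14, 3.14, 3.14, 3.14].

INTERFACE

Orientations are given as [roll, pitch, yaw] about the fixed x, y, z axes, in that order (R = Rz(yaw) Ry(pitch) Rx(roll)).
In Python, from bench import * gives the robot as it stands.
- The arm moves only by the tool step_arm, never from a script. Its argument "steps" is a list of rows, each an object of numbers: "jaw": the opening, from 0 (shut) to 1 (fully open); "tx", "ty", "tz": the shift along the tool's x, y, z in m; "ax", "ay", "az": the turn, a rotation vector about the tool's x, y, z in rad. In form: [{"jaw": .., "tx": .., "ty": .., "tz": .., "ax": .., "ay": .., "az": ..}, ...]. A call has 1 to 8 rows; each row is the pose to reach, as a shift and turn from the pose measured when the call began, along the tool's axes at that moment; what a row does not reach only later rows make up. A row lasts 1/10 s, in which the tool goes at most 50 mm and 8.59 degrees, less where a joint would pass 70% of its speed; a pose out of reach is approached as far as the arm can. A call with a gripper value outside its range is refused whole. The fingers move at their own pace and stop on an object; the grip force is fixed at half the most. Time passes only in rows, so rows that repeat a pose let the fingers close. It gives the time, the measured TCP pose, the force and the opening at its end, in the units of the state.
- get_obs(): the state, without advancing time (a new reading comes with each control period).
- snapshot(name): name is "side" or "top" or "wrist"; returns (picture, depth): 480x640x3 uint8, red, green, blue; 480x640 float32, m along the optical axis (not along the pixel's ray), 0 where there is no reading.
- camera_model(name): a dict with "intrinsics" (3x3 intrinsics, pixels), "origin" and "orientation" of the camera in the world. Camera axes: x right, y down, z forward; pixel columns grow to the right and rows downward; lengths in m; the calibration is good to about 2 mm. A picture is of the moment at which its call begins: read the wrist's pose just before it. camera_model takes no time and is no camera call; for the wrist camera it gives the pose at the moment of the call.
- close_job(): hands the job in, once; it reports no verdict.
Trained networks look in the newest picture that a camera, given by its name, has taken for a name from the list of things; names that differ only in an ending like _2 or _b are one class to them, and where a whole thing is asked for, a point or a joint stands for the part that bears it (a point fixed in the world has none). Each returns a list of dicts, best first, with "confidence" (0 to 1); they miss things now and then, are a little off and sometimes report something else, mostly with a low value. They report only what shows in the picture. A call takes as long as a camera call.
- silhouettes(camera, query): "pixels" (480x640 bool, what is visible of it) and "rect" ([left, top, right, bottom] in pixels, round what is visible of it).
The state is a dict: "time": time; "joint_positions": joint angles; "qvel": joint speeds; "joint_torque": joint torques, N m; "tool_pos": TCP position; "ee_rot": TCP orientation; "wrist_force": force on the tool from outside, world axes, zero at the start; "wrist_torque": the same for the moment, N m; "width": finger opening in m.
Only numpy, scipy, OpenCV 4.12 (cv2) and the standard library are available. Lean on these libraries where they do the work, as an engineer would, in place of code of your own. Each camera call takes 0.05 s, during which the arm holds its last target. There are 200 camera calls.

TASK

Take the orange stopper out of the wooden rack, set it fully home in the neck of the white glue bottle and let go of it. Then take the sprung keeper arm by its red upright handle, swing it forward over the stopper against its spring until it is at its stop, and finish while still holding it there: do not let go, or it springs back. Leave everything else on the table where it stands.

Things in the scene. Friction and masses are not known exactly. Their poses are not given: they have to be found in the camera images.
- stopper_knob (a point): Centre of the upright round grip knob (22 mm diameter, 30 mm high) of the orange plastic stopper, 40 g. Below the knob: flange 38 mm diameter, 6 mm thick, its top 15 mm below this point; then a tapered plug 22 mm long, 24 mm diameter at the flange, 16 mm at the tip. It starts in one of the rack's three holes (which one varies), flange on the rack's top.
- stopper_seat (a point): Centre of the underside of the orange stopper's flange, on its axis, 21 mm below the knob's centre and 22 mm above the plug's tip. z along the stopper, up. Seated, it lies at the neck's mouth.
- neck_mouth (a point): Centre of the mouth of the white glue bottle's neck, level with its rim, 110 mm above the table. Bore 28 mm, outside 36 mm, 28 mm deep, open upward. The bottle (60 mm diameter, blue band) is fixed on a wooden base with the blue column, 95 mm away, that carries the keeper arm. Axes: +y points from neck to column; +x the way the keeper's end moves as it reaches its stop.
- keeper_pivot (a point): Point on the vertical pivot axis of the keeper arm (blue column, top at 172 mm), 191 mm above the table, level with the handle's centre. The arm is an aluminium bar 18 mm wide, 156 to 166 mm above the table, with a black pad underneath (lowest at 151 mm) that lies over the neck at the stop. A fully seated stopper (top at 146 mm) clears it, a raised one blocks it.
- keeper_handle (a point): Centre of the red upright handle at the free end of the keeper arm: a round peg 16 mm in diameter, 50 mm high, from 166 to 216 mm above the table, 145 mm from the pivot axis. It moves with the arm on a level circle about the pivot.
- keeper (a joint): Angle of the sprung keeper arm about its vertical pivot, rad. 0 = at rest, swung away from the bottle; it grows counter-clockwise seen from above, up to 1.1 = at its stop, where the arm lies over the neck and the handle is 50 mm beyond the neck's axis. A spring drives it back to 0: about 2.5 N at the handle at rest, 6 N at the stop.
- rack: Fixed wooden rack, 65 mm (x) by 205 mm (y), 34 mm high, with three stopper holes 70 mm apart along its y axis, the middle one at its centre. Origin at the centre of its underside.
- stopper_blue_knob (a point): Centre of the grip knob of a larger blue stopper in the rack (knob as the orange one's; flange 44 mm): leave it.
- stopper_grey_knob (a point): Centre of the grip knob of a larger grey stopper in the rack (knob as the orange one's; flange 44 mm): leave it.
- jam_jar: Loose closed jar with a red cap, 66 mm in diameter, 85 mm high. Origin under its centre.
- mug: Loose white mug, 80 mm in diameter, 90 mm high. Origin under its centre.
- tea_box: Loose yellow box, 70 x 130 mm, 65 mm high. Origin under its centre.
- tumbler: Loose glass, 68 mm in diameter, 120 mm high. Origin under its centre.
- tape_roll: Loose roll of tape lying flat, 90 mm in diameter, 24 mm high. Origin under its centre.
- flask: Loose green drinking bottle, 72 mm in diameter, 250 mm high. Origin under its centre.

How it is judged:
By the outcome, as a careful person would: the job done as asked, in the order asked, and still so for the second after the job is handed in, while the arm keeps its last pose, push and grip.
It also fails if it takes over 50 s, if anything falls off the work surface, if the arm or the gripper's body presses on something with over 40 N, if the wrist force passes 120 N, or if a joint passes its speed limit or range.

## Working session

There is one attempt and no reset: what is moved stays moved. The work goes in short steps, Python scripts to look and compute and a tool call to move; the robot and the scene stay as the last step left them, time stands still between calls to the robot, and variables do not carry over. Pictures are saved under pics/ and viewed, about 8 in all and at most 12, crops included, and the job is handed in when it is done.

Besides the shell and the picture viewer there is one more tool, called after ">>>" as name(argument=value, ...) on one line, values as JSON. step_arm: Moves the arm, as the interface text tells. Its arguments: {"type":"object","properties":{"steps":{"type":"array"}},"required":["steps"]}

```bash
mkdir -p pics; ls; cat > h.py <<'E'
from bench import *
import numpy as np, cv2
from scipy.spatial.transform import Rotation as R
def cam(n):
    m=camera_model(n); o=np.array(m["orientation"],float)
    Rm=o if o.shape==(3,3) else R.from_euler('xyz',o).as_matrix()
    return np.array(m["intrinsics"]),np.array(m["origin"]),Rm
def cloud(n,d):
    K,t,Rm=cam(n); v,u=np.mgrid[:480,:640]
    p=np.stack([(u-K[0,2])/K[0,0]*d,(v-K[1,2])/K[1,1]*d,d],-1)
    return p@Rm.T+t
def save(n,im): cv2.imwrite(f"pics/{n}.png",im[...,::-1])
E
python3 - <<'E'
from h import *
print(get_obs()); print(camera_model("top"),camera_model("side"))
ims=[]
for n in ["top","side"]:
    im,d=snapshot(n); P=cloud(n,d); save(n,im); np.savez(f"{n}.npz",im=im,P=P,d=d)
    for q in ["stopper_knob","stopper_blue_knob","stopper_grey_knob","neck_mouth","keeper_handle","keeper","keeper_pivot","rack","jam_jar","mug","tea_box","tumbler","tape_roll","flask"]:
        try: r=silhouettes(n,q)
        except Exception as e: print(q,e); continue
        for s in r[:2]:
            p=P[s["pixels"]&(d>0)]
            if len(p): print(n,q,round(s["confidence"],2),np.round(s["rect"]),np.round(np.median(p,0),3),np.round(np.percentile(p,2,axis=0),3),np.round(np.percentile(p,98,axis=0),3))
E
```

```text
pics
{'time': 0.0, 'joint_positions': array([ 1.04688915e+00,  8.79266035e-02,  1.37221842e+00, -2.15860363e-05,
        1.68359082e+00, -1.03068958e-01]), 'qvel': array([-0.00096712, -0.00068363,  0.00069211, -0.00143126, -0.00051728,
        0.00061628]), 'joint_torque': array([-2.00513132e-04, -3.40164185e+01, -3.02432835e+01,  7.15705077e-02,
        3.26584477e-02, -1.50224619e-04]), 'tool_pos': array([0.22442259, 0.50155951, 0.21233785]), 'ee_rot': array([-3.13945863e+00, -1.99165366e-04,  2.72075182e+00]), 'wrist_force': array([-0.50196332, -0.00997462,  0.03184379]), 'wrist_torque': array([ 0.00706012,  0.03600643, -0.03206841]), 'width': 0.09393748420020452}
{'intrinsics': array([[624.60988132,   0.        , 323.07318299],
       [  0.        , 624.60988132, 241.53292407],
       [  0.        ,   0.        ,   1.        ]]), 'origin': array([ 0.24973857, -0.00943761,  1.59061275]), 'orientation': array([-2.93457475,  0.00455606, -1.50428977])} {'intrinsics': array([[598.37313037,   0.        , 319.38610115],
       [  0.        , 598.37313037, 231.16128055],
       [  0.    
[... 3059 characters left out ...]
5. 352.] [ 0.553 -0.259  0.032] [ 0.542 -0.342  0.002] [ 0.609 -0.142  0.037]
side jam_jar 0.45 [490. 308. 536. 376.] [ 0.618 -0.455  0.085] [ 0.602 -0.482  0.002] [ 0.667 -0.42   0.121]
side mug 0.97 [190. 171. 222. 216.] [0.486 0.389 0.058] [0.454 0.371 0.003] [0.529 0.452 0.09 ]
side tea_box 0.6 [373. 210. 428. 267.] [ 0.731 -0.074  0.059] [ 0.706 -0.124  0.003] [0.785 0.007 0.069]
side tumbler 0.57 [491. 310. 535. 374.] [ 0.618 -0.456  0.086] [ 0.602 -0.482  0.004] [ 0.666 -0.421  0.121]
side tumbler 0.51 [241. 269. 282. 299.] [0.408 0.049 0.018] [ 0.365  0.01  -0.001] [0.45  0.096 0.027]
side tape_roll 0.9 [243. 269. 281. 298.] [0.41  0.048 0.018] [0.365 0.01  0.001] [0.449 0.094 0.027]
```

View pics/top.png

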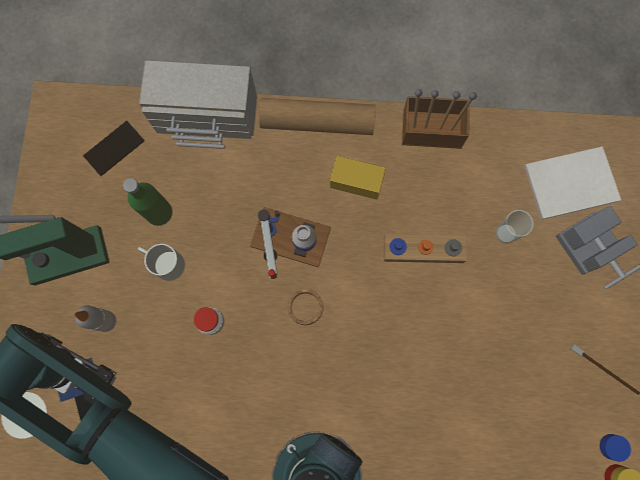

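View pics/side.png

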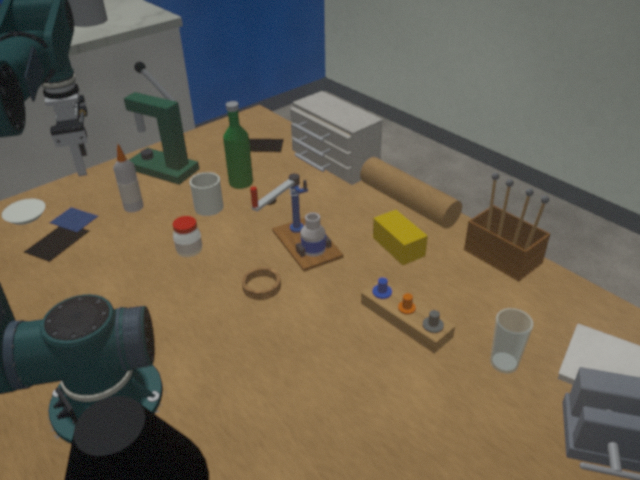

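The top view shows the orange stopper in the rack's middle hole (426,247), the neck at (303,236), the column at (265,215) and the red handle at (272,275). The side view agrees: the orange stopper sits between the blue and grey ones. Next I fit these points from depth.

```bash
python3 - <<'E'
from h import *
for n in ["top","side"]:
    z=np.load(n+".npz"); P,im,d=z["P"],z["im"].astype(int),z["d"]; hsv=cv2.cvtColor(z["im"],cv2.COLOR_RGB2HSV).astype(int)
    H,S,V=hsv[...,0],hsv[...,1],hsv[...,2]; ok=d>0
    def box(m,x0,x1,y0,y1,z0,z1): return m&ok&(P[...,0]>x0)&(P[...,0]<x1)&(P[...,1]>y0)&(P[...,1]<y1)&(P[...,2]>z0)&(P[...,2]<z1)
    def rep(k,m):
        p=P[m]; print(n,k,len(p),np.round(p.mean(0),4) if len(p) else '', np.round(p.min(0),3) if len(p) else '',np.round(p.max(0),3) if len(p) else '')
    T=ok
    rep('orange top',box((S>120)&(H<25),.53,.62,-.275,-.205,.066,.09))
    rep('orange all',box((S>170)&(H<25),.53,.62,-.275,-.205,.0365,.09))
    rep('blue top',box(T,.53,.62,-.205,-.13,.066,.09)); rep('grey top',box(T,.53,.62,-.345,-.275,.066,.09))
    rep('neck',box(T,.5,.65,0.0,.105,.102,.118)); rep('neckhi',box(T,.5,.65,0.0,.105,.118,.25))
    rep('handle',box((S>120)&((H<8)|(H>172)),.42,.5,.08,.17,.17,.24))
    rep('handletop',box((S>120)&((H<8)|(H>172)),.42,.5,.08,.17,.21,.24))
    rep('column',box((S>100)&(H>100)&(H<130),.55,.68,.1,.22,.05,.25)); rep('bar',box((S<60),.44,.6,.1,.2,.16,.172))
    rep('coltop',box(T,.55,.68,.1,.22,.168,.25))
E
python3 - <<'E'
import cv2
a=cv2.imread('pics/top.png')[195:295,235:345]; b=cv2.imread('pics/side.png')[160:280,235:355]
import numpy as np
c=np.hstack([cv2.resize(a,(400,364),interpolation=2),cv2.resize(b,(364,364),interpolation=2)])
cv2.imwrite('pics/crop1.png',c)
E
```

```text
top orange top 56 [ 0.5774 -0.2402  0.0715] [ 0.567 -0.249  0.066] [ 0.587 -0.23   0.078]
top orange all 135 [ 0.5756 -0.2375  0.0547] [ 0.561 -0.256  0.037] [ 0.595 -0.223  0.078]
top blue top 56 [ 0.5738 -0.1706  0.0719] [ 0.563 -0.18   0.066] [ 0.584 -0.16   0.08 ]
top grey top 59 [ 0.5801 -0.31    0.0714] [ 0.57  -0.322  0.066] [ 0.591 -0.301  0.08 ]
top neck 85 [0.5795 0.0673 0.1097] [0.562 0.051 0.102] [0.597 0.085 0.118]
top neckhi 0   
top handle 50 [0.4585 0.1255 0.2096] [0.453 0.119 0.173] [0.468 0.134 0.223]
top handletop 35 [0.4599 0.1261 0.2168] [0.453 0.12  0.212] [0.468 0.134 0.223]
top column 35 [0.5985 0.1382 0.1468] [0.593 0.128 0.138] [0.604 0.15  0.155]
top bar 379 [0.5344 0.1442 0.1668] [0.456 0.117 0.16 ] [0.6   0.174 0.172]
top coltop 159 [0.5913 0.1553 0.1721] [0.552 0.127 0.168] [0.615 0.173 0.18 ]
side orange top 69 [ 0.5763 -0.2402  0.0701] [ 0.565 -0.251  0.066] [ 0.587 -0.229  0.075]
side orange all 232 [ 0.5732 -0.2422  0.0529] [ 0.559 -0.259  0.037] [ 0.594 -0.218  0.075]
side blue top 65 [ 0.5734 -0.1709  0.0699] [ 0.562 -0.182  0.066] [ 0.586 -0.158  0.074]
side grey top 79 [ 0.5794 -0.3097  0.0699] [ 0.569 -0.319  0.066] [ 0.591 -0.298  0.074]
side neck 103 [0.579  0.069  0.1073] [0.561 0.048 0.102] [0.597 0.086 0.115]
side neckhi 0   
side handle 83 [0.4577 0.1238 0.1977] [0.452 0.118 0.171] [0.467 0.133 0.218]
side handletop 23 [0.4594 0.1261 0.2146] [0.452 0.121 0.211] [0.467 0.133 0.218]
side column 17 [0.5975 0.1431 0.1453] [0.594 0.133 0.143] [0.603 0.153 0.149]
side bar 320 [0.5317 0.1424 0.1653] [0.456 0.118 0.16 ] [0.599 0.169 0.172]
side coltop 69 [0.5987 0.1592 0.1712] [0.558 0.133 0.168] [0.613 0.177 0.175]
```

View pics/crop1.png

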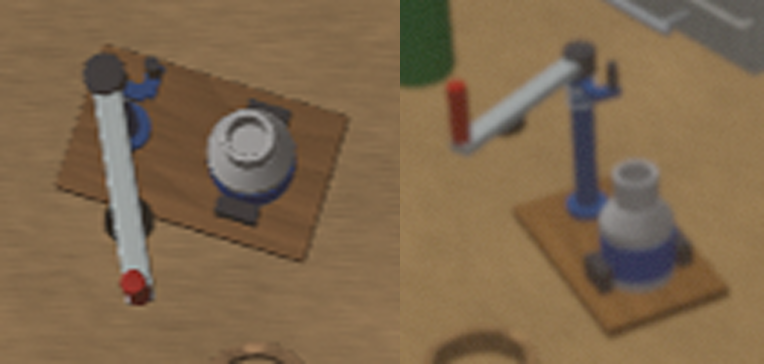

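Neck is at about (0.579, 0.068) and the handle at (0.460, 0.126). The pivot at about (0.600, 0.160) satisfies the 145 mm, 95 mm and 1.1 rad checks. The orange knob is at (0.577, -0.240).

```bash
cat >> h.py <<'E'
def goal(p,yaw,roll=np.pi):
    o=get_obs(); R0=R.from_euler('xyz',o["ee_rot"]); t=R0.inv().apply(np.array(p)-o["tool_pos"])
    r=(R0.inv()*R.from_euler('xyz',[roll,0,yaw])).as_rotvec()
    print("t",np.round(t,4),"a",np.round(r,4)," at",np.round(o["tool_pos"],4),np.round(o["ee_rot"],3),"F",np.round(o["wrist_force"],1),"w",round(o["width"],4),"time",o["time"])
E
python3 -c "
from h import *
goal([.3,.35,.30],2.2); goal([.5,-.1,.30],1.571)"
```

```text
t [-0.1309 -0.108  -0.0865] a [ 1.000e-04 -0.000e+00  5.208e-01]  at [0.2247 0.5021 0.2135] [3.141 0.    2.721] F [-0.1 -0.6  0.6] w 0.0936 time 1.5
t [-0.4972 -0.4371 -0.0865] a [ 1.0000e-04 -1.0000e-04  1.1498e+00]  at [0.2247 0.5021 0.2135] [3.141 0.    2.721] F [-0.1 -0.6  0.6] w 0.0936 time 1.5
```

>>> step_arm(steps=[{"jaw":1,"tx":-0.03,"ty":-0.03,"tz":-0.03,"ax":0,"ay":0,"az":0.14},{"jaw":1,"tx":-0.07,"ty":-0.06,"tz":-0.06,"ax":0,"ay":0,"az":0.28},{"jaw":1,"tx":-0.11,"ty":-0.09,"tz":-0.087,"ax":0,"ay":0,"az":0.42},{"jaw":1,"tx":-0.15,"ty":-0.13,"tz":-0.087,"ax":0,"ay":0,"az":0.56},{"jaw":1,"tx":-0.19,"ty":-0.16,"tz":-0.087,"ax":0,"ay":0,"az":0.7},{"jaw":1,"tx":-0.23,"ty":-0.19,"tz":-0.087,"ax":0,"ay":0,"az":0.84},{"jaw":1,"tx":-0.27,"ty":-0.23,"tz":-0.087,"ax":0,"ay":0,"az":0.98},{"jaw":1,"tx":-0.31,"ty":-0.26,"tz":-0.087,"ax":0,"ay":0,"az":1.12}])

```text
time: 2.3
tool_pos: [0.3891, 0.1612, 0.301]
ee_rot: [3.14, -0.001, 1.595]
wrist_force: [1.3, 0.4, 0.7]
width: 0.0938
```

```bash
python3 -c "
from h import *
goal([.577,-.24,.30],1.571)"
```

```text
t [-0.4057  0.178   0.001 ] a [ 0.0015 -0.0005  0.0244]  at [0.3891 0.1612 0.301 ] [ 3.140e+00 -1.000e-03  1.595e+00] F [1.3 0.4 0.7] w 0.0938 time 2.3
```

>>> step_arm(steps=[{"jaw":1,"tx":-0.045,"ty":0.02,"tz":0,"ax":0,"ay":0,"az":0.024},{"jaw":1,"tx":-0.09,"ty":0.04,"tz":0,"ax":0,"ay":0,"az":0.024},{"jaw":1,"tx":-0.135,"ty":0.06,"tz":0,"ax":0,"ay":0,"az":0.024},{"jaw":1,"tx":-0.18,"ty":0.08,"tz":0,"ax":0,"ay":0,"az":0.024},{"jaw":1,"tx":-0.225,"ty":0.1,"tz":0,"ax":0,"ay":0,"az":0.024},{"jaw":1,"tx":-0.27,"ty":0.12,"tz":0.02,"ax":0,"ay":0,"az":0.024},{"jaw":1,"tx":-0.31,"ty":0.14,"tz":0.05,"ax":0,"ay":0,"az":0.024},{"jaw":1,"tx":-0.345,"ty":0.155,"tz":0.08,"ax":0,"ay":0,"az":0.024}])

```text
time: 3.1
tool_pos: [0.552, -0.1782, 0.2243]
ee_rot: [3.138, 0.0, 1.571]
wrist_force: [0.1, 0.1, 0.9]
width: 0.094
```

>>> step_arm(steps=[{"jaw":1,"tx":-0.04,"ty":0.015,"tz":0.03,"ax":0,"ay":0,"az":0},{"jaw":1,"tx":-0.061,"ty":0.023,"tz":0.06,"ax":0,"ay":0,"az":0},{"jaw":1,"tx":-0.061,"ty":0.023,"tz":0.07,"ax":0,"ay":0,"az":0},{"jaw":1,"tx":-0.061,"ty":0.023,"tz":0.07,"ax":0,"ay":0,"az":0}])

```text
time: 3.5
tool_pos: [0.5739, -0.2386, 0.1515]
ee_rot: [-3.141, -0.003, 1.57]
wrist_force: [-0.6, 1.0, 0.6]
width: 0.0938
```

```bash
python3 - <<'E'
from h import *
goal([.577,-.24,.052],1.571)
im,d=snapshot("wrist"); P=cloud("wrist",d); save("w1",im); np.savez("wrist.npz",im=im,P=P,d=d)
hsv=cv2.cvtColor(im,cv2.COLOR_RGB2HSV).astype(int); H,S=hsv[...,0],hsv[...,1]
r=silhouettes("wrist","stopper_knob")
for s in r[:2]:
    p=P[s["pixels"]&(d>0)]; t=p[p[:,2]>.064]; print(s["confidence"],s["rect"],len(p),t.mean(0),t.min(0),t.max(0),(t.min(0)+t.max(0))/2)
m=(d>0)&(S>150)&(H<20)&(P[...,2]>.064)&(P[...,2]<.09)&(abs(P[...,1]+.24)<.03); t=P[m]
print(len(t),t.mean(0),(np.percentile(t,2,axis=0)+np.percentile(t,98,axis=0))/2)
E
```

```text
t [-0.0017  0.0032  0.0995] a [-0.001  -0.003  -0.0012]  at [ 0.5739 -0.2386  0.1515] [-3.141e+00 -3.000e-03  1.570e+00] F [-0.6  1.   0.6] w 0.0938 time 3.5
739 [ 0.57729387 -0.23645778  0.07204728] [ 0.57723884 -0.23691538  0.06975922]
```

View pics/w1.png

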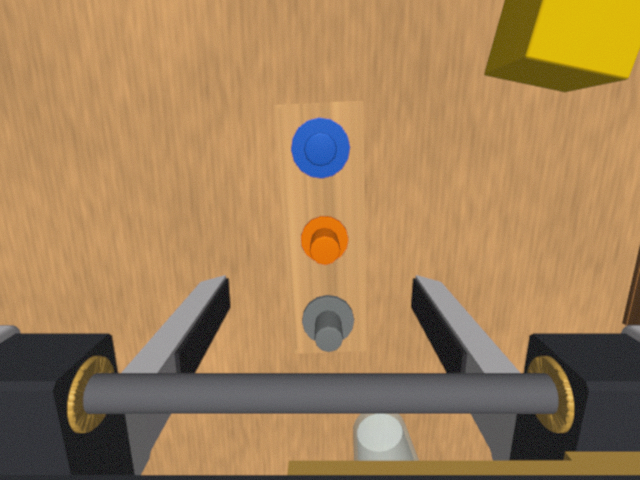

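The wrist view shows the orange knob at (325,245), centred between the jaws, with blue above and grey below. It measures (0.577, -0.238), so I descend and grip.

>>> step_arm(steps=[{"jaw":1,"tx":0,"ty":0.003,"tz":0.04,"ax":0,"ay":0,"az":0},{"jaw":0.75,"tx":0,"ty":0.003,"tz":0.075,"ax":0,"ay":0,"az":0},{"jaw":0.6,"tx":0,"ty":0.003,"tz":0.095,"ax":0,"ay":0,"az":0},{"jaw":0.5,"tx":0,"ty":0.003,"tz":0.099,"ax":0,"ay":0,"az":0},{"jaw":0.5,"tx":0,"ty":0.003,"tz":0.099,"ax":0,"ay":0,"az":0}])

```text
time: 4.1
tool_pos: [0.58, -0.2378, 0.0588]
ee_rot: [3.134, 0.002, 1.573]
wrist_force: [0.3, 0.0, -0.4]
width: 0.0652
```

>>> step_arm(steps=[{"jaw":0.3,"tx":0,"ty":0,"tz":0,"ax":0,"ay":0,"az":0},{"jaw":0,"tx":0,"ty":0,"tz":0,"ax":0,"ay":0,"az":0},{"jaw":0,"tx":0,"ty":0,"tz":0,"ax":0,"ay":0,"az":0},{"jaw":0,"tx":0,"ty":0,"tz":0,"ax":0,"ay":0,"az":0},{"jaw":0,"tx":0,"ty":0,"tz":0,"ax":0,"ay":0,"az":0},{"jaw":0,"tx":0,"ty":0,"tz":0,"ax":0,"ay":0,"az":0}])

```text
time: 4.7
tool_pos: [0.5799, -0.2379, 0.0589]
ee_rot: [3.134, 0.002, 1.573]
wrist_force: [-1.5, 0.3, 1.4]
width: 0.0213
```

```bash
python3 -c "
from h import *
goal([.577,-.24,.052],1.571)
o=get_obs();K,t,Rm=cam('wrist');print(t-o['tool_pos'])"
```

```text
t [-0.002  -0.0029  0.0069] a [0.0076 0.0017 0.0017]  at [ 0.5799 -0.2379  0.0589] [3.134e+00 2.000e-03 1.573e+00] F [-1.5  0.3  1.4] w 0.0213 time 4.7
[-0.00232245  0.07648816  0.17111527]
```

>>> step_arm(steps=[{"jaw":0,"tx":0,"ty":0,"tz":-0.02,"ax":0.007,"ay":0,"az":0},{"jaw":0,"tx":0,"ty":0,"tz":-0.05,"ax":0.007,"ay":0,"az":0},{"jaw":0,"tx":0,"ty":0,"tz":-0.09,"ax":0.007,"ay":0,"az":0},{"jaw":0,"tx":0.02,"ty":0,"tz":-0.13,"ax":0.007,"ay":0,"az":0},{"jaw":0,"tx":0.05,"ty":0,"tz":-0.15,"ax":0.007,"ay":0,"az":0},{"jaw":0,"tx":0.09,"ty":0,"tz":-0.15,"ax":0.007,"ay":0,"az":0},{"jaw":0,"tx":0.13,"ty":0,"tz":-0.15,"ax":0.007,"ay":0,"az":0}])

```text
time: 5.4
tool_pos: [0.5789, -0.1069, 0.21]
ee_rot: [3.139, 0.002, 1.571]
wrist_force: [0.0, 0.6, -0.4]
width: 0.0212
```

```bash
python3 -c "
from h import *
goal([.579,.068,.20],1.571)"
```

```text
t [0.175  0.0002 0.0096] a [0.0031 0.0022 0.0004]  at [ 0.5789 -0.1069  0.21  ] [3.139e+00 2.000e-03 1.571e+00] F [ 0.   0.6 -0.4] w 0.0212 time 5.4
```

>>> step_arm(steps=[{"jaw":0,"tx":0.04,"ty":0,"tz":0,"ax":0.003,"ay":0.002,"az":0},{"jaw":0,"tx":0.08,"ty":0,"tz":0,"ax":0.003,"ay":0.002,"az":0},{"jaw":0,"tx":0.12,"ty":0,"tz":0,"ax":0.003,"ay":0.002,"az":0},{"jaw":0,"tx":0.15,"ty":0,"tz":0.005,"ax":0.003,"ay":0.002,"az":0},{"jaw":0,"tx":0.17,"ty":0,"tz":0.01,"ax":0.003,"ay":0.002,"az":0},{"jaw":0,"tx":0.175,"ty":0,"tz":0.01,"ax":0.003,"ay":0.002,"az":0},{"jaw":0,"tx":0.175,"ty":0,"tz":0.01,"ax":0.003,"ay":0.002,"az":0},{"jaw":0,"tx":0.175,"ty":0,"tz":0.01,"ax":0.003,"ay":0.002,"az":0}])

```text
time: 6.2
tool_pos: [0.579, 0.067, 0.1998]
ee_rot: [3.141, 0.001, 1.57]
wrist_force: [0.1, -0.9, -0.6]
width: 0.0212
```

```bash
cat > chk.py <<'E'
from h import *
import sys
tag=sys.argv[1]
goal([.579,.068,.16],1.571)
ims=[]
for n in ["wrist","side","top"]:
    im,d=snapshot(n); P=cloud(n,d); hsv=cv2.cvtColor(im,cv2.COLOR_RGB2HSV).astype(int); H,S=hsv[...,0],hsv[...,1]
    m=(d>0)&(S>150)&(H<20)&(P[...,2]>.1)&(P[...,2]<.25)&(abs(P[...,1]-.068)<.04)&(abs(P[...,0]-.58)<.04); t=P[m]
    if len(t)>10: print(n,"orange",len(t),t.mean(0).round(4),np.percentile(t,2,axis=0).round(4),np.percentile(t,98,axis=0).round(4))
    g=(d>0)&(S<60)&(abs(P[...,2]-.109)<.006)&(abs(P[...,1]-.068)<.03)&(abs(P[...,0]-.58)<.03); t=P[g]
    if len(t)>10: print(n,"rim",len(t),t.mean(0).round(4),t.min(0).round(4),t.max(0).round(4))
    if n!="top": ims.append(cv2.resize(im if n=="wrist" else im[130:280,240:390],(400,400),interpolation=cv2.INTER_CUBIC) if n!="wrist" else cv2.resize(im,(400,300)))
ims[0]=np.vstack([ims[0],np.zeros((100,400,3),np.uint8)]); save(tag,np.hstack(ims))
E
python3 chk.py n1
```

```text
t [ 0.001  -0.      0.0398] a [ 0.0004  0.0009 -0.0006]  at [0.579  0.067  0.1998] [3.141e+00 1.000e-03 1.570e+00] F [ 0.1 -0.9 -0.6] w 0.0212 time 6.2
wrist orange 3437 [0.5782 0.0733 0.1975] [0.5641 0.0591 0.1789] [0.5921 0.0849 0.2118]
wrist rim 581 [0.5783 0.0781 0.1093] [0.5606 0.0626 0.1031] [0.5957 0.0888 0.1122]
side orange 194 [0.5774 0.0599 0.1866] [0.5626 0.0476 0.1579] [0.5951 0.077  0.2132]
side rim 91 [0.5787 0.0682 0.1079] [0.5601 0.0512 0.1031] [0.5963 0.088  0.1128]
```

View pics/n1.png

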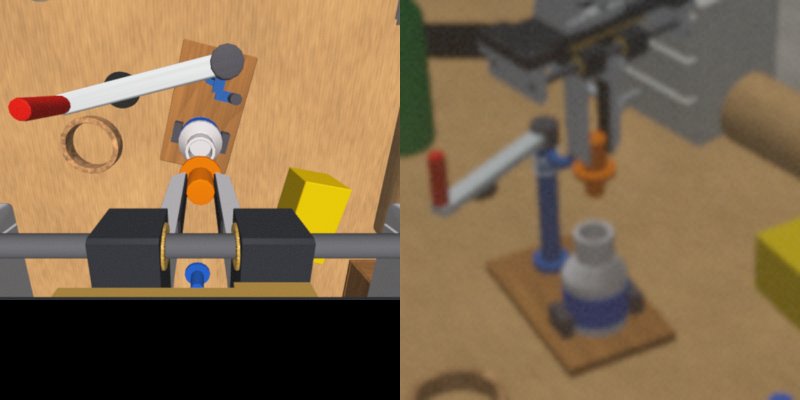

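The stopper hangs upright over the neck: wrist view flange at (200,168) in front of the rim at (200,148), and the side view agrees. I'll refine the y offset with circle fits.

```bash
python3 - <<'E'
from h import *
from scipy.optimize import least_squares
def edge(pts,r):  # circle of known radius as upper half hull edge
    h=cv2.convexHull(pts[:,:2].astype(np.float32))[:,0]
    return h
for n in ["wrist","side"]:
    im,d=snapshot(n); P=cloud(n,d); hsv=cv2.cvtColor(im,cv2.COLOR_RGB2HSV).astype(int); H,S=hsv[...,0],hsv[...,1]
    near=(d>0)&(abs(P[...,1]-.07)<.03)&(abs(P[...,0]-.58)<.03)
    for k,m,r in [("flange",near&(S>150)&(H<20)&(abs(P[...,2]-.181)<.004),.019),("rim",near&(S<60)&(abs(P[...,2]-.110)<.0035),.018)]:
        t=P[m]; 
        if len(t)<8: print(n,k,len(t)); continue
        h=edge(t,r); 
        if k=="flange" or n=="wrist": h=h[h[:,1]>np.percentile(t[:,1],40)]
        s=least_squares(lambda c:np.hypot(h[:,0]-c[0],h[:,1]-c[1])-r,[.578,.068],loss='soft_l1',f_scale=.001)
        print(n,k,len(t),t[:,2].mean().round(4),s.x.round(4),np.sqrt(np.mean((np.hypot(*(h-s.x).T)-r)**2)).round(4))
E
```

```text
wrist flange 1198 0.1808 [0.5781 0.0671] 0.0001
wrist rim 531 0.1096 [0.578 0.071] 0.0001
side flange 81 0.1807 [0.5811 0.0643] 0.0006
side rim 65 0.1091 [0.5803 0.0691] 0.0018
```

Both cameras put the flange about 4 mm short of the neck in y, so I shift +4 mm and descend.

>>> step_arm(steps=[{"jaw":0,"tx":0.004,"ty":0,"tz":0,"ax":0,"ay":0,"az":0},{"jaw":0,"tx":0.004,"ty":0,"tz":0.015,"ax":0,"ay":0,"az":0},{"jaw":0,"tx":0.004,"ty":0,"tz":0.03,"ax":0,"ay":0,"az":0},{"jaw":0,"tx":0.004,"ty":0,"tz":0.035,"ax":0,"ay":0,"az":0},{"jaw":0,"tx":0.004,"ty":0,"tz":0.035,"ax":0,"ay":0,"az":0}])

```text
time: 6.95
tool_pos: [0.5777, 0.0711, 0.1622]
ee_rot: [-3.137, 0.001, 1.57]
wrist_force: [0.8, 0.0, 0.7]
width: 0.0212
```

```bash
cat > fit.py <<'E'
from h import *
from scipy.optimize import least_squares
goal([.578,.071,.135],1.571)
zf=get_obs()["tool_pos"][2]-.019
im,d=snapshot("wrist"); P=cloud("wrist",d); hsv=cv2.cvtColor(im,cv2.COLOR_RGB2HSV).astype(int); H,S=hsv[...,0],hsv[...,1]
near=(d>0)&(abs(P[...,1]-.07)<.03)&(abs(P[...,0]-.58)<.03)
for k,m,r in [("flange",near&(S>150)&(H<20)&(abs(P[...,2]-zf)<.004),.019),("rim",near&(S<60)&(abs(P[...,2]-.110)<.0035),.018)]:
    t=P[m]
    if len(t)<8: print(k,len(t)); continue
    h=cv2.convexHull(t[:,:2].astype(np.float32))[:,0]; h=h[h[:,1]>np.percentile(t[:,1],40)]
    s=least_squares(lambda c:np.hypot(h[:,0]-c[0],h[:,1]-c[1])-r,[.578,.068],loss='soft_l1',f_scale=.001)
    print(k,len(t),t[:,2].mean().round(4),s.x.round(4),np.sqrt(np.mean((np.hypot(*(h-s.x).T)-r)**2)).round(4))
E
python3 fit.py
```

```text
t [-0.      0.0004  0.0272] a [-0.0041  0.0005 -0.001 ]  at [0.5777 0.0711 0.1622] [-3.137e+00  1.000e-03  1.570e+00] F [0.8 0.  0.7] w 0.0212 time 6.95
flange 1159 0.1444 [0.5776 0.0714] 0.0002
rim 464 0.1107 [0.5788 0.0711] 0.0001
```

Aligned within 1 mm, so I insert.

>>> step_arm(steps=[{"jaw":0,"tx":0,"ty":0.001,"tz":0.008,"ax":-0.004,"ay":0,"az":0},{"jaw":0,"tx":0,"ty":0.001,"tz":0.016,"ax":-0.004,"ay":0,"az":0},{"jaw":0,"tx":0,"ty":0.001,"tz":0.022,"ax":-0.004,"ay":0,"az":0},{"jaw":0,"tx":0,"ty":0.001,"tz":0.025,"ax":-0.004,"ay":0,"az":0},{"jaw":0,"tx":0,"ty":0.001,"tz":0.027,"ax":-0.004,"ay":0,"az":0},{"jaw":0,"tx":0,"ty":0.001,"tz":0.028,"ax":-0.004,"ay":0,"az":0},{"jaw":0,"tx":0,"ty":0.001,"tz":0.028,"ax":-0.004,"ay":0,"az":0}])

```text
time: 7.7
tool_pos: [0.5794, 0.0711, 0.1356]
ee_rot: [3.139, 0.0, 1.57]
wrist_force: [-0.6, -0.6, -0.0]
width: 0.0215
```

```bash
python3 fit.py
```

```text
t [-0.0001 -0.0014  0.0006] a [ 0.0023  0.0004 -0.001 ]  at [0.5794 0.0711 0.1356] [3.139 0.    1.57 ] F [-0.6 -0.6 -0. ] w 0.0215 time 7.7
flange 1181 0.1167 [0.5785 0.0713] 0.0001
rim 4
```

>>> step_arm(steps=[{"jaw":0,"tx":0,"ty":0,"tz":0.001,"ax":0.002,"ay":0,"az":0},{"jaw":0,"tx":0,"ty":0,"tz":0.002,"ax":0.002,"ay":0,"az":0},{"jaw":0,"tx":0,"ty":0,"tz":0.003,"ax":0.002,"ay":0,"az":0}])

```text
time: 8.05
tool_pos: [0.5798, 0.0711, 0.1349]
ee_rot: [3.139, 0.0, 1.57]
wrist_force: [-3.9, 0.5, 10.3]
width: 0.0212
```

A 10 N contact with the flange at mouth height means it is home. I release and rise.

>>> step_arm(steps=[{"jaw":0.5,"tx":0,"ty":0,"tz":0,"ax":0,"ay":0,"az":0},{"jaw":0.7,"tx":0,"ty":0,"tz":0,"ax":0,"ay":0,"az":0},{"jaw":0.7,"tx":0,"ty":0,"tz":0,"ax":0,"ay":0,"az":0},{"jaw":0.7,"tx":0,"ty":0,"tz":-0.01,"ax":0,"ay":0,"az":0},{"jaw":0.7,"tx":0,"ty":0,"tz":-0.04,"ax":0,"ay":0,"az":0},{"jaw":0.7,"tx":0,"ty":0,"tz":-0.09,"ax":0,"ay":0,"az":0},{"jaw":0.7,"tx":0,"ty":0,"tz":-0.13,"ax":0,"ay":0,"az":0},{"jaw":0.7,"tx":0,"ty":0,"tz":-0.14,"ax":0,"ay":0,"az":0}])

```text
time: 8.85
tool_pos: [0.5813, 0.0712, 0.2821]
ee_rot: [3.128, 0.0, 1.57]
wrist_force: [0.5, -0.1, 0.6]
width: 0.0658
```

```bash
python3 - <<'E'
from h import *
goal([.46,.126,.27],.237)
ims=[]
for n in ["wrist","side","top"]:
    im,d=snapshot(n); P=cloud(n,d); hsv=cv2.cvtColor(im,cv2.COLOR_RGB2HSV).astype(int); H,S=hsv[...,0],hsv[...,1]
    ok=d>0
    m=ok&(S>150)&(H<20)&(abs(P[...,1]-.07)<.03)&(abs(P[...,0]-.58)<.03)&(P[...,2]>.1); t=P[m]
    if len(t)>10: print(n,"orange",len(t),t.mean(0).round(4),"zmax",np.percentile(t[:,2],[2,50,98]).round(4), "knobtop",t[t[:,2]>.138].mean(0).round(4))
    m=ok&(S>120)&((H<8)|(H>172))&(abs(P[...,0]-.46)<.03)&(abs(P[...,1]-.126)<.03)&(P[...,2]>.17); t=P[m]
    tt=t[t[:,2]>.21]
    if len(tt)>5: print(n,"handle",len(t),t.mean(0).round(4),"top",tt.mean(0).round(4),tt.min(0).round(4),tt.max(0).round(4))
    if n=="wrist": ims.append(cv2.resize(im,(400,300)))
    elif n=="side": ims.append(cv2.resize(im[130:280,240:390],(300,300),interpolation=cv2.INTER_CUBIC))
save("rel",np.hstack(ims))
E
```

```text
t [ 0.0547 -0.1215  0.0104] a [ 0.0116 -0.0091  1.333 ]  at [0.5813 0.0712 0.2821] [3.128 0.    1.57 ] F [ 0.5 -0.1  0.6] w 0.0658 time 8.85
wrist orange 2558 [0.5815 0.0829 0.2674] zmax [0.1138 0.3961 0.3995] knobtop [0.5828 0.0852 0.3271]
wrist handle 1080 [0.4626 0.1301 0.2033] top [0.4601 0.1296 0.2145] [0.4517 0.1221 0.21  ] [0.467  0.1369 0.2168]
side orange 195 [0.5775 0.0658 0.1283] zmax [0.1132 0.1249 0.1487] knobtop [0.579  0.068  0.1447]
side handle 85 [0.458  0.1241 0.1974] top [0.4597 0.126  0.2145] [0.4544 0.1199 0.2106] [0.4663 0.1333 0.2191]
```

View pics/rel.png

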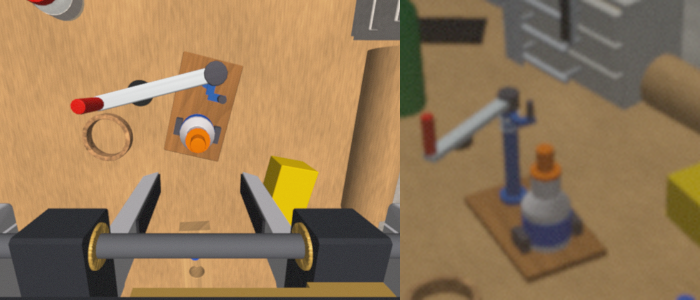

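The stopper sits flange-on-rim and upright (side crop, knob at (545,165)), and it is released. The wrist camera puts the handle at (0.460, 0.130). Next I turn and move over it.

>>> step_arm(steps=[{"jaw":0.8,"tx":0.01,"ty":-0.02,"tz":0,"ax":0,"ay":0,"az":0.14},{"jaw":0.8,"tx":0.02,"ty":-0.04,"tz":0,"ax":0,"ay":0,"az":0.28},{"jaw":0.8,"tx":0.03,"ty":-0.06,"tz":0,"ax":0,"ay":0,"az":0.42},{"jaw":0.8,"tx":0.04,"ty":-0.08,"tz":0,"ax":0,"ay":0,"az":0.56},{"jaw":0.8,"tx":0.05,"ty":-0.1,"tz":0,"ax":0,"ay":0,"az":0.7},{"jaw":0.8,"tx":0.055,"ty":-0.12,"tz":0,"ax":0,"ay":0,"az":0.84},{"jaw":0.8,"tx":0.058,"ty":-0.121,"tz":0,"ax":0,"ay":0,"az":0.98},{"jaw":0.8,"tx":0.058,"ty":-0.121,"tz":0,"ax":0,"ay":0,"az":1.12}])

```text
time: 9.8
tool_pos: [0.4568, 0.1295, 0.2715]
ee_rot: [-3.142, 0.003, 0.445]
wrist_force: [0.5, -0.4, -0.9]
width: 0.0749
```

```bash
python3 -c "
from h import *
goal([.46,.13,.25],.237)"
```

```text
t [0.0031 0.0009 0.0215] a [2.000e-04 2.500e-03 2.083e-01]  at [0.4568 0.1295 0.2715] [-3.142e+00  3.000e-03  4.450e-01] F [ 0.5 -0.4 -0.9] w 0.0749 time 9.8
```

>>> step_arm(steps=[{"jaw":0.8,"tx":0.003,"ty":0.001,"tz":0,"ax":0,"ay":0.002,"az":0.14},{"jaw":0.8,"tx":0.003,"ty":0.001,"tz":0.01,"ax":0,"ay":0.002,"az":0.208},{"jaw":0.8,"tx":0.003,"ty":0.001,"tz":0.015,"ax":0,"ay":0.002,"az":0.208},{"jaw":0.8,"tx":0.003,"ty":0.001,"tz":0.015,"ax":0,"ay":0.002,"az":0.208}])

```text
time: 10.2
tool_pos: [0.4587, 0.1297, 0.2533]
ee_rot: [-3.141, 0.007, 0.239]
wrist_force: [0.4, -0.1, -0.2]
width: 0.0748
```

```bash
python3 - <<'E'
from h import *
goal([.46,.13,.182],.237)
o=get_obs(); R0=R.from_euler('xyz',o["ee_rot"])
im,d=snapshot("wrist"); P=cloud("wrist",d); hsv=cv2.cvtColor(im,cv2.COLOR_RGB2HSV).astype(int); H,S=hsv[...,0],hsv[...,1]
m=(d>0)&(S>120)&((H<8)|(H>172))&(abs(P[...,0]-.46)<.04)&(abs(P[...,1]-.126)<.04)&(P[...,2]>.17); t=P[m]; tt=t[t[:,2]>.211]
print(len(t),len(tt),tt.mean(0),tt.min(0),tt.max(0))
q=R0.inv().apply(tt-o["tool_pos"]); print("tool frame",q.mean(0).round(4),q.min(0).round(4),q.max(0).round(4))
save("hd",im)
E
```

```text
t [0.0018 0.     0.0713] a [-0.0002  0.0065  0.0018]  at [0.4587 0.1297 0.2533] [-3.141  0.007  0.239] F [ 0.4 -0.1 -0.2] w 0.0748 time 10.2
907 542 [0.46058932 0.12974601 0.21655377] [0.45207528 0.12221298 0.21104744] [0.4675962  0.13709925 0.2192453 ]
tool frame [0.0021 0.0004 0.0368] [-0.0064 -0.0073  0.0341] [0.0093 0.0078 0.0423]
```

View pics/hd.png

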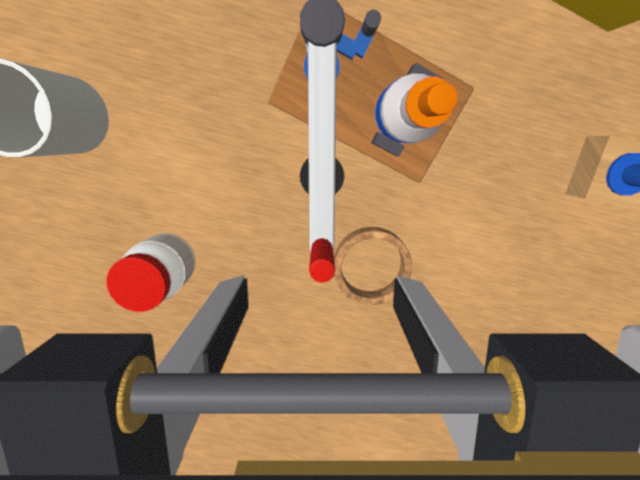

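The red handle at (322,260) is centred between the jaws with the bar aligned vertically in the picture, and the seated stopper is at (430,100). I descend and grip.

>>> step_arm(steps=[{"jaw":0.75,"tx":0.002,"ty":0,"tz":0.03,"ax":0,"ay":0.006,"az":0},{"jaw":0.6,"tx":0.002,"ty":0,"tz":0.055,"ax":0,"ay":0.006,"az":0},{"jaw":0.4,"tx":0.002,"ty":0,"tz":0.068,"ax":0,"ay":0.006,"az":0},{"jaw":0.4,"tx":0.002,"ty":0,"tz":0.07,"ax":0,"ay":0.006,"az":0},{"jaw":0.3,"tx":0.002,"ty":0,"tz":0.07,"ax":0,"ay":0.006,"az":0},{"jaw":0,"tx":0.002,"ty":0,"tz":0.07,"ax":0,"ay":0.006,"az":0},{"jaw":0,"tx":0.002,"ty":0,"tz":0.07,"ax":0,"ay":0.006,"az":0},{"jaw":0,"tx":0.002,"ty":0,"tz":0.07,"ax":0,"ay":0.006,"az":0}])

```text
time: 11.05
tool_pos: [0.4613, 0.1302, 0.1856]
ee_rot: [3.141, -0.003, 0.239]
wrist_force: [-0.2, 0.3, 0.0]
width: 0.0177
```

```bash
cat > arc.py <<'E'
from h import *
# pivot from neck/handle (wrist-frame estimates): 145 mm from handle, 95 from neck
from scipy.optimize import fsolve
h=np.array([.4603,.1297]); n=np.array([.579,.0712])
c=fsolve(lambda c:[np.hypot(*(c-h))-.145,np.hypot(*(c-n))-.095],[.6,.163])
a=lambda v:np.arctan2(v[1]-c[1],v[0]-c[0])
print("pivot",c.round(4),"span",a(n)-a(h))
o=get_obs(); p0=o["tool_pos"]; R0=R.from_euler('xyz',o["ee_rot"]); cc=np.array([*c,p0[2]])
th=a(p0[:2])-a(h); print("angle now",th,"r",np.hypot(*(p0[:2]-c)),"F",o["wrist_force"],"w",o["width"],"t",o["time"])
cz=cc+ (p0-cc)*(.145/np.hypot(*(p0[:2]-c)))  # radius fixed
import sys
for dth in np.linspace(0,float(sys.argv[1]),9)[1:]:
    Q=R.from_euler('z',dth); p=cc+Q.apply(cz-cc)
    print("%.3f"%(th+dth),R0.inv().apply(p-p0).round(4),(R0.inv()*Q*R0).as_rotvec().round(3))
E
python3 arc.py 0.55
```

```text
pivot [0.6013 0.1635] span 1.098309569896977
angle now -0.0019191948723364938 r 0.14388954604256105 F [-2.07084264e-01  3.04800273e-01  2.03867675e-04] w 0.017747501175266512 t 11.05
0.067 [-0.0008  0.01   -0.    ] [ 0.     0.    -0.069]
0.136 [0.0002 0.0199 0.    ] [ 0.     0.    -0.137]
0.204 [0.0018 0.0297 0.    ] [ 0.001  0.    -0.206]
0.273 [0.0041 0.0394 0.    ] [ 0.001  0.    -0.275]
0.342 [0.0071 0.0489 0.    ] [ 0.001  0.    -0.344]
0.411 [0.0108 0.0582 0.    ] [ 0.001  0.    -0.412]
0.479 [0.015  0.0672 0.0001] [ 0.002  0.    -0.481]
0.548 [0.0199 0.0759 0.0001] [ 0.002  0.    -0.55 ]
```

>>> step_arm(steps=[{"jaw":0,"tx":0,"ty":0,"tz":0,"ax":0,"ay":0,"az":0},{"jaw":0,"tx":0,"ty":0.01,"tz":0,"ax":0,"ay":0,"az":-0.069},{"jaw":0,"tx":0.001,"ty":0.02,"tz":0,"ax":0,"ay":0,"az":-0.138},{"jaw":0,"tx":0.002,"ty":0.03,"tz":0,"ax":0,"ay":0,"az":-0.207},{"jaw":0,"tx":0.004,"ty":0.039,"tz":0,"ax":0,"ay":0,"az":-0.275},{"jaw":0,"tx":0.007,"ty":0.049,"tz":0,"ax":0,"ay":0,"az":-0.344},{"jaw":0,"tx":0.011,"ty":0.058,"tz":0,"ax":0,"ay":0,"az":-0.412},{"jaw":0,"tx":0.015,"ty":0.067,"tz":0,"ax":0,"ay":0,"az":-0.481}])

```text
time: 11.85
tool_pos: [0.4918, 0.0701, 0.1855]
ee_rot: [-3.14, -0.005, 0.723]
wrist_force: [0.2, 5.2, -0.8]
width: 0.0158
```

```bash
python3 arc.py 0.55
```

```text
pivot [0.6013 0.1635] span 1.098309569896977
angle now 0.47078024238317395 r 0.14394153179320254 F [ 0.19757767  5.18896029 -0.75549902] w 0.01575867368796961 t 11.85
0.540 [-0.0009  0.0099 -0.    ] [ 0.    -0.    -0.069]
0.608 [-0.      0.0199 -0.    ] [ 0.001 -0.    -0.137]
0.677 [ 0.0015  0.0297 -0.    ] [ 0.001 -0.    -0.206]
0.746 [ 0.0037  0.0394 -0.    ] [ 0.001 -0.    -0.275]
0.815 [ 0.0066  0.049  -0.    ] [ 0.002 -0.    -0.344]
0.883 [ 0.0101  0.0583 -0.    ] [ 0.002 -0.001 -0.412]
0.952 [ 0.0143  0.0674 -0.    ] [ 0.003 -0.001 -0.481]
1.021 [0.019  0.0761 0.    ] [ 0.003 -0.001 -0.55 ]
```

The spring force is about 5 N, so the arm is following. I continue.

>>> step_arm(steps=[{"jaw":0,"tx":0,"ty":0.01,"tz":0,"ax":0,"ay":0,"az":-0.069},{"jaw":0,"tx":0.001,"ty":0.02,"tz":0,"ax":0,"ay":0,"az":-0.138},{"jaw":0,"tx":0.002,"ty":0.03,"tz":0,"ax":0,"ay":0,"az":-0.207},{"jaw":0,"tx":0.004,"ty":0.039,"tz":0,"ax":0,"ay":0,"az":-0.275},{"jaw":0,"tx":0.007,"ty":0.049,"tz":0,"ax":0,"ay":0,"az":-0.344},{"jaw":0,"tx":0.011,"ty":0.058,"tz":0,"ax":0,"ay":0,"az":-0.412},{"jaw":0,"tx":0.015,"ty":0.067,"tz":0,"ax":0,"ay":0,"az":-0.481}])

```text
time: 12.55
tool_pos: [0.5465, 0.0307, 0.1855]
ee_rot: [-3.139, -0.006, 1.207]
wrist_force: [-3.5, 2.1, 0.8]
width: 0.0151
```

```bash
python3 arc.py 0.24
```

```text
pivot [0.6013 0.1635] span 1.098309569896977
angle now 0.9438589718076007 r 0.14371552647202526 F [-3.5352546   2.06307022  0.75031285] w 0.015132845907139827 t 12.55
0.974 [-0.0013  0.0043 -0.    ] [ 0.   -0.   -0.03]
1.004 [-0.0013  0.0087 -0.    ] [ 0.   -0.   -0.06]
1.034 [-0.0011  0.013  -0.    ] [ 0.001 -0.    -0.09 ]
1.064 [-0.0007  0.0173 -0.    ] [ 0.001 -0.    -0.12 ]
1.094 [-0.0003  0.0217 -0.    ] [ 0.001 -0.    -0.15 ]
1.124 [ 0.0003  0.026  -0.0001] [ 0.001 -0.    -0.18 ]
1.154 [ 0.0011  0.0303 -0.0001] [ 0.001 -0.    -0.21 ]
1.184 [ 0.0019  0.0345 -0.0001] [ 0.001 -0.001 -0.24 ]
```

>>> step_arm(steps=[{"jaw":0,"tx":0,"ty":0.006,"tz":0,"ax":0,"ay":0,"az":-0.04},{"jaw":0,"tx":0,"ty":0.012,"tz":0,"ax":0,"ay":0,"az":-0.083},{"jaw":0,"tx":0,"ty":0.017,"tz":0,"ax":0,"ay":0,"az":-0.12},{"jaw":0,"tx":0,"ty":0.021,"tz":0,"ax":0,"ay":0,"az":-0.145},{"jaw":0,"tx":0,"ty":0.022,"tz":0,"ax":0,"ay":0,"az":-0.155},{"jaw":0,"tx":0,"ty":0.023,"tz":0,"ax":0,"ay":0,"az":-0.155}])

```text
time: 13.15
tool_pos: [0.5673, 0.024, 0.1855]
ee_rot: [-3.138, -0.009, 1.363]
wrist_force: [-4.3, 4.4, 1.5]
width: 0.0155
```

```bash
python3 arc.py 0.05
```

```text
pivot [0.6013 0.1635] span 1.098309569896977
angle now 1.0961278252299362 r 0.14363093378251005 F [-4.25010402  4.39416117  1.51617378] w 0.015502189555712803 t 13.15
1.102 [-0.0014  0.0009 -0.    ] [ 0.    -0.    -0.006]
1.109 [-0.0014  0.0018 -0.    ] [ 0.    -0.    -0.012]
1.115 [-0.0014  0.0027 -0.    ] [ 0.    -0.    -0.019]
1.121 [-0.0014  0.0036 -0.    ] [ 0.    -0.    -0.025]
1.127 [-0.0014  0.0045 -0.    ] [ 0.    -0.    -0.031]
1.134 [-0.0014  0.0054 -0.    ] [ 0.    -0.    -0.037]
1.140 [-0.0014  0.0063 -0.    ] [ 0.    -0.    -0.044]
1.146 [-0.0014  0.0072 -0.    ] [ 0.   -0.   -0.05]
```

>>> step_arm(steps=[{"jaw":0,"tx":0,"ty":0.002,"tz":0,"ax":0,"ay":0,"az":0},{"jaw":0,"tx":0,"ty":0.003,"tz":0,"ax":0,"ay":0,"az":0},{"jaw":0,"tx":0,"ty":0.004,"tz":0,"ax":0,"ay":0,"az":0}])

```text
time: 13.45
tool_pos: [0.5682, 0.0238, 0.1855]
ee_rot: [-3.131, -0.008, 1.364]
wrist_force: [-11.7, 3.0, 4.0]
width: 0.0154
```

Force rose from 6 to about 12 N with only 1 mm of travel, so it is at the stop. I hold this target and check.

```bash
python3 - <<'E'
from h import *
def st():
    o=get_obs(); print(o["time"],o["tool_pos"].round(4),o["wrist_force"].round(1),o["width"].round(4),abs(o["qvel"]).max().round(4))
st()
ims=[]
for n in ["wrist","side","top"]:
    im,d=snapshot(n); P=cloud(n,d); hsv=cv2.cvtColor(im,cv2.COLOR_RGB2HSV).astype(int); H,S=hsv[...,0],hsv[...,1]; ok=d>0
    m=ok&(S<70)&(abs(P[...,2]-.166)<.004)&(P[...,0]>.55)&(P[...,0]<.62)&(P[...,1]>.05)&(P[...,1]<.14); t=P[m]
    if len(t)>20:
        v=cv2.fitLine(t[:,:2].astype(np.float32),cv2.DIST_HUBER,0,.01,.01).ravel(); v=v*np.sign(-v[1]) if 0 else v
        print(n,"bar",len(t),t.mean(0).round(4),"dir",np.degrees(np.arctan2(v[1],v[0])).round(1))
    if n=="wrist": ims.append(cv2.resize(im,(400,300)))
    if n=="side": ims.append(cv2.resize(im[130:280,240:390],(300,300),interpolation=cv2.INTER_CUBIC))
    m=ok&(S>150)&(H<20)&(abs(P[...,1]-.07)<.03)&(abs(P[...,0]-.58)<.03)&(P[...,2]>.1)&(P[...,2]<.15); t=P[m]
    if len(t)>10: print(n,"orange",len(t),t.mean(0).round(4),t.min(0).round(4),t.max(0).round(4))
save("end",np.hstack(ims)); st()
E
```

```text
Traceback (most recent call last):
AttributeError: 'float' object has no attribute 'round'
```

```bash
python3 - <<'E'
from h import *
def st():
    o=get_obs(); print(o["time"],o["tool_pos"].round(4),o["wrist_force"].round(1),round(o["width"],4),abs(o["qvel"]).max())
st()
ims=[]
for n in ["wrist","side","top"]:
    im,d=snapshot(n); P=cloud(n,d); hsv=cv2.cvtColor(im,cv2.COLOR_RGB2HSV).astype(int); H,S=hsv[...,0],hsv[...,1]; ok=d>0
    m=ok&(S<70)&(abs(P[...,2]-.166)<.004)&(P[...,0]>.55)&(P[...,0]<.62)&(P[...,1]>.05)&(P[...,1]<.14); t=P[m]
    if len(t)>20:
        v=cv2.fitLine(t[:,:2].astype(np.float32),cv2.DIST_HUBER,0,.01,.01).ravel()
        print(n,"bar",len(t),t.mean(0).round(4),"dir",np.degrees(np.arctan2(v[1],v[0])).round(1))
    if n=="wrist": ims.append(cv2.resize(im,(400,300)))
    if n=="side": ims.append(cv2.resize(im[130:280,240:390],(300,300),interpolation=cv2.INTER_CUBIC))
    m=ok&(S>150)&(H<20)&(abs(P[...,1]-.07)<.03)&(abs(P[...,0]-.58)<.03)&(P[...,2]>.1)&(P[...,2]<.15); t=P[m]
    if len(t)>10: print(n,"orange",len(t),t.mean(0).round(4),t.min(0).round(4),t.max(0).round(4))
save("end",np.hstack(ims)); st()
E
```

```text
13.45 [0.5682 0.0238 0.1855] [-11.7   3.    4. ] 0.0154 0.022239389084103403
wrist bar 7278 [0.5859 0.1    0.166 ] dir 73.8
wrist orange 144 [0.5844 0.0787 0.116 ] [0.5627 0.0672 0.1144] [0.5974 0.0871 0.1178]
side bar 153 [0.5873 0.1037 0.1657] dir 69.7
side orange 143 [0.5756 0.0648 0.1235] [0.5608 0.0514 0.1125] [0.5982 0.0884 0.1471]
top bar 130 [0.5892 0.1064 0.166 ] dir 72.1
top orange 28 [0.5697 0.0767 0.1167] [0.5633 0.0692 0.1084] [0.5802 0.085  0.1223]
13.6 [0.5681 0.0238 0.1855] [-9.9  2.2  3.2] 0.0154 0.0024859070423694112
```

View pics/end.png

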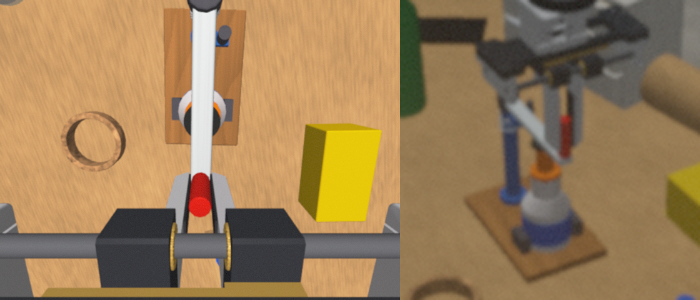

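The bar lies over the neck and stopper (bar direction about 73°, column to neck about 76°), but the stop pin's contact isn't clear in the picture. One firmer push will settle it.

>>> step_arm(steps=[{"jaw":0,"tx":0,"ty":0.005,"tz":0,"ax":0,"ay":0,"az":0},{"jaw":0,"tx":0,"ty":0.007,"tz":0,"ax":0,"ay":0,"az":0},{"jaw":0,"tx":0,"ty":0.007,"tz":0,"ax":0,"ay":0,"az":0},{"jaw":0,"tx":0,"ty":0.007,"tz":0,"ax":0,"ay":0,"az":0}])

```text
time: 14.0
tool_pos: [0.5685, 0.0239, 0.1853]
ee_rot: [-3.115, -0.007, 1.365]
wrist_force: [-18.3, 2.8, 6.5]
width: 0.0156
```

The tool moved only 0.3 mm while the force rose to about 18 N, so the arm is on its stop. I hand in while holding.

```bash
python3 -c "
from h import *
o=get_obs();print(o['time'],o['tool_pos'],o['wrist_force'],o['width']);print(close_job())"
```

```text
14.0 [0.56854586 0.02388957 0.1853091 ] [-18.2516249    2.79789969   6.47440773] 0.015635312640813175
the job is handed in; nothing more can be done
None
```

I took the orange stopper from the rack's middle hole, seated it in the glue bottle's neck and let go. Then I swung the keeper arm to its stop by its red handle. I handed the job in at 14.0 s with the handle still gripped and pressed against the stop.

- **Stopper:** I felt about 10 N of contact when it went home. The flange top then measured 0.116 m and the stopper's highest points read 0.147–0.149 m in the side camera, against 0.116 m and 0.146 m expected. It stood upright after release, and the arm passed over it without being blocked.
- **Keeper:** My last reading of its angle was 1.096 rad, just before the final pushes, against 1.1 rad at the stop. The last push moved it only 0.3 mm while the force rose to about 18 N, so it was hard against the stop. Finger opening was 15.6 mm on the 16 mm handle.
- **Disagreements:** The fixed cameras put the neck 2–3 mm off in y compared with the wrist camera. I followed the wrist camera. The pictures did not clearly show the arm touching its stop, so I relied on the force. The camera fits put the bar's direction at 70–74°, against about 76° expected from the column to the neck.
- **Other objects:** I didn't deliberately touch anything else, and nothing looked moved in the pictures. I did not re-measure their positions.

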